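# Sort the truck parts and pack the bearing press

## Robot

A 7-joint arm with a two-finger parallel gripper is mounted at the origin on the work surface. World frame = base frame: x ahead of the robot, y to its left, z up, the work surface at z = 0. Lengths are in m, angles in rad, forces in N, time in s.
With the tool pointing down it reaches from about 0.4 to 0.85 m from the base axis. Payload 4.5 kg.
Tool frame: the origin (TCP) lies where the fingers leave the gripper's body, on its centre line; the fingertips stand 64 mm ahead of it and the grasp point (between the pads) lies 45 mm ahead of it; z points along the fingers, y is the direction in which the jaws open and shut (so a half turn about z gives the same grasp; the last joint's range is limited). The gripper opens to 88 mm and grips with 3 to 60 N. Pads are 18 mm wide; open, the fingers measure 123 mm over their backs; the gripper's body (75 mm by 187 mm) begins 45 mm behind the grasp point.
Start: joints at [1.242, 0.689, -0.195, 1.565, 0.157, 0.902, -0.215], TCP at [0.222, -0.584, 0.303] pointing down, gripper open.
Joint ranges: [-3.01, 3.01], [-0.46, 2.08], [-1.47, 1.51], [0.13, 2.56], [-1, 4.14], [0.04, 2.09], [-2.66, 2.66]. Speed limits (rad/s): [2.57, 2.57, 3.14, 3.14, 3.14, 3.14, 3.14].

## Interface

Orientations are given as a unit quaternion [x, y, z, w].
In Python, from plant import monitor, snapshot, workorder, finder gives the robot as it stands.
- The arm moves only by the tool carry_out, never from a script. Its argument "motion" is one flat list of numbers, 6 for each row, row after row: the shift along the tool's x, y, z in cm, then the turn, a rotation vector about the tool's x, y, z in rad. In form: [x, y, z, rx, ry, rz, x, y, z, rx, ry, rz, ...]. A call has 1 to 8 rows; each row shifts and turns the commanded pose from where the row before left it, along the tool's axes as they then stand; what a row does not reach is not made up. A row lasts 1/8 s, in which the tool goes at most 62.5 mm and 10.7 degrees, less where a joint would pass 70% of its speed; a pose out of reach is approached as far as the arm can. A call with a gripper value outside its range is refused whole. "hand" is the finger opening in cm, from 0 to 8.81, set as the call begins (left out, the last holds). The fingers move at their own pace and stop on an object; "grip_force" is the grip in N (left out, the last holds). Time passes only in rows, so rows that do not move let the fingers close. It gives the time, the measured TCP pose, the force and the opening at its end, in the units of the state.
- monitor.get_state(): the state, without advancing time (a new reading comes with each control period).
- snapshot(name): name is "scene" or "top" or "wrist"; returns a dict with "frame" (400x640x3 uint8, red, green, blue), "range_z" (400x640 float32, m along the optical axis (not along the pixel's ray), 0 where there is no reading), "fx", "fy", "cx", "cy" (pixels), "rvec" (rotation vector, rad) and "tvec" (3), from world to camera coordinates, as OpenCV has them; the wrist camera has in their place "hand_eye" (4x4, takes a point from camera to tool coordinates, whose origin is the TCP and whose axes are the flange's). Camera axes: x right, y down, z forward; pixel columns grow to the right and rows downward; lengths in m; the calibration is good to about 2 mm. A picture is of the moment at which its call begins: read the wrist's pose just before it.
- workorder.finish_job(): hands the job in, once; it reports no verdict.
Trained networks look in a picture, given as the dict that the camera call returned (one of the last four; its "shot" number tells which), for a name from the list of things; names that differ only in an ending like _2 or _b are one class to them, and where a whole thing is asked for, a point or a joint stands for the part that bears it (a point fixed in the world has none). Each returns a list of dicts, best first, with "p" (0 to 1); they miss things now and then, are a little off and sometimes report something else, mostly with a low value. They report only what shows in the picture. A call takes as long as a camera call. They do not tell look-alikes from the thing itself.
- finder.masks_of(picture, thing): "pixels" (400x640 bool, what is visible of it) and "extent" ([left, top, right, bottom] in pixels, round what is visible of it).
The state is a dict: "clock": time; "q": joint angles; "qd": joint speeds; "joint_torque": joint torques, N m; "tool_pos": TCP position; "eef_rot": TCP orientation; "contact_force": force on the tool from outside, world axes, zero at the start; "moment": the same for the moment, N m; "opening": opening from 0.0 (shut) to 1.0 (fully open).
Only numpy, scipy, OpenCV 4.12 (cv2) and the standard library are available. Lean on these libraries where they do the work, as an engineer would, in place of code of your own. Each camera call takes 0.05 s, during which the arm holds its last target. There are 200 camera calls.

## Task

Sort the loose handful on the bench: lay the pink wheel flat in the white tray, put the orange bushing in the red tray, and stand the two coloured packers that together fill the gap of the black bearing press snugly side by side in that gap, centred between its plates and down on its bed, without forcing them. The spare packer goes in the grey tray. Leave the loose truck axle where it lies.

Things in the scene. Friction and masses are not known exactly. Their poses are not given: they have to be found in the camera images.
- yellow_packer_c (a point): loose yellow plastic packing block standing on edge: 40 mm long (its x), 16 mm thick (its y), 36 mm high (z up), 21 g. The point is its centre, 18 mm above its foot. Best gripped across the 40 mm length
- green_packer_c (a point): loose green plastic packing block standing on edge: 40 mm long (its x), 24 mm thick (its y), 36 mm high (z up), 31 g. The point is its centre, 18 mm above its foot. Best gripped across the 40 mm length
- blue_packer_c (a point): loose blue plastic packing block standing on edge: 40 mm long (its x), 32 mm thick (its y), 36 mm high (z up), 42 g. The point is its centre, 18 mm above its foot. Best gripped across the 40 mm length
- pink_wheel_c (a point): the loose pink skateboard wheel lying flat on the plank, steel bearing in its middle: 54 mm diameter, 32 mm high, about 90 g. The point is its centre, 16 mm up. (The three other pink wheels are stacked on a post at the robot's left and are not part of the job.)
- bushing_c (a point): loose bright orange rubber bushing, a short cylinder with a dark bore, standing on its end: 26 mm diameter, 16 mm high, 15 g. The point is its centre, 8 mm up
- press_gap (a point): small fixed matte black bearing press. Its gap (bright bed), between two upright plates, is 60 mm wide along its y (faces at y = -30, +30 mm), open above and at both x ends. Plates 34 mm wide (x), 40 mm high over the bed, the top 13 mm flared outward 6 mm. The point is the gap's centre on the bed (100 mm wide in x, 10 mm above the plank), z up. A steel screw, 34 mm high, lies past the +y plate
- white_tray_in (a point): fixed square white plastic tray, 120 x 120 mm outside, walls 5 mm thick and 18 mm high. The point is the centre of its inner floor (110 x 110 mm), 5 mm above the plank; z up, x and y along its sides
- red_tray_in (a point): fixed red plastic tray, same shape and size as the white one; the point is the centre of its inner floor, 5 mm above the plank
- grey_tray_in (a point): fixed grey plastic tray, same shape and size as the white one; the point is the centre of its inner floor, 5 mm above the plank
- axle_c (a point): loose skateboard truck axle among the trays: steel rod 200 mm long along its x, through an aluminium hanger 110 x 20 x 26 mm; not to be moved. The point is its centre, 13 mm above the plank
Things that resemble listed ones, but are neither listed nor needed, are in the scene too. Leave any brown or purple look-alike of the part that bears bushing_c alone.

How it is judged:
By the outcome, as a careful person would: the job done as asked, in the order asked, and still so for the second after the job is handed in, with the robot touching nothing.
It also fails if it takes over 123 s, if anything falls off the work surface, if the arm or the gripper's body presses on something with over 40 N, if the wrist force passes 120 N, or if a joint passes its speed limit or range.

## Working session

There is one attempt and no reset: what is moved stays moved. The work goes in short steps, Python scripts to look and compute and a tool call to move; the robot and the scene stay as the last step left them, time stands still between calls to the robot, and variables do not carry over. Pictures are saved under pics/ and viewed, about 12 in all and at most 16, crops included, and the job is handed in when it is done.

Besides the shell and the picture viewer there is one more tool, called after "Emit:" as a command line: name --argument value ..., lists and objects as JSON in quotes. carry_out: Moves the arm, as the interface text tells. Its arguments: {"type":"object","properties":{"motion":{"type":"array"},"hand":{"type":"number"},"grip_force":{"type":"number"}},"required":["motion"]}

```bash
ls; mkdir -p pics
cat > h.py <<'E'
import numpy as np, cv2, sys
sys.path.insert(0,'.')
from plant import monitor, snapshot, workorder, finder
from scipy.spatial.transform import Rotation as R
def pts(s,T=None):
    z=s['range_z'];v,u=np.indices(z.shape)
    P=np.stack([(u-s['cx'])/s['fx']*z,(v-s['cy'])/s['fy']*z,z],-1)
    if 'hand_eye' in s:
        H=np.array(s['hand_eye']);P=P@H[:3,:3].T+H[:3,3]
        return P@R.from_quat(T['eef_rot']).as_matrix().T+np.array(T['tool_pos'])
    r=R.from_rotvec(np.ravel(s['rvec'])).as_matrix()
    return (P-np.ravel(s['tvec']))@r
def save(s,n,crop=None,k=1):
    f=s['frame'][...,::-1]
    if crop: f=f[crop[1]:crop[3],crop[0]:crop[2]]
    cv2.imwrite('pics/'+n,cv2.resize(f,None,fx=k,fy=k,interpolation=cv2.INTER_CUBIC))
E
python3 - <<'E'
from h import *
T=monitor.get_state();print(T)
s=snapshot('top');save(s,'top.png',k=1.25);P=pts(s)
for n in ['yellow_packer_c','green_packer_c','blue_packer_c','pink_wheel_c','bushing_c','axle_c']:
    for m in finder.masks_of(s,n)[:4]:
        k=m['pixels']&(s['range_z']>0);p=P[k]
        top=p[p[:,2]>np.percentile(p[:,2],90)-.005]
        r=cv2.minAreaRect((top[:,:2]*1000).astype(np.float32))
        print(n,round(m['p'],2),m['extent'],'z',np.percentile(p[:,2],[5,95]).round(3),'rect',np.round(r[0],1),np.round(r[1],1),round(r[2],1),s['frame'][k].mean(0).round())
np.savez('top.npz',P=P,f=s['frame'])
s=snapshot('scene');save(s,'scene.png',k=1.25)
E
```

```text
pics
{'clock': 0.0, 'q': array([ 1.24183196,  0.68997028, -0.19451912,  1.5663394 ,  0.15733481,
        0.90252668, -0.21512355]), 'qd': array([-1.22990629e-03, -3.00646207e-04, -1.04120418e-03,  6.52016324e-04,
        1.91377822e-04,  1.72414697e-05,  2.62039633e-05]), 'joint_torque': array([ 3.64682965e-04, -5.27569735e+01, -1.26642667e+00, -1.53424877e+01,
       -5.24380978e-02,  6.75015748e-03,  1.39035965e-04]), 'tool_pos': array([ 0.22155882, -0.58385532,  0.30191987]), 'eef_rot': array([ 9.83587137e-01,  1.80431398e-01, -2.46303652e-04, -8.90452031e-04]), 'contact_force': array([0.17068223, 0.40371393, 0.70217185]), 'moment': array([ 0.00234032,  0.03390422, -0.01315953]), 'opening': 1.0011622076090327}
green_packer_c 0.44 [325.3, 229.5, 336.8, 251.2] z [0.025 0.038] rect [436.9 -18.7] [23.  39.3] 89.1 [ 85. 149.  87.]
green_packer_c 0.34 [440.5, 148.7, 494.8, 201.2] z [0.001 0.018] rect [ 589.9 -358.8] [121.4 121.1] 87.3 [211. 204. 197.]
blue_packer_c 0.8 [204.8, 237.3, 223.3, 259.3] z [0.    0.038] rect [430.6 252.9] [39.7 32.1] 15.1 [ 73.  89. 143.]
pink_wheel_c 0.98 [266.7, 216.9, 288.5, 239.1] z [0.021 0.034] rect [470.9 106.9] [48.7 46.8] 89.1 [188. 120. 136.]
pink_wheel_c 0.36 [143.9, 147.2, 195.7, 198.0] z [0.001 0.017] rect [613.8 366.7] [121.2 121.6] 3.5 [182.  58.  51.]
bushing_c 0.6 [358.2, 222.6, 368.5, 227.3] z [0.013 0.018] rect [473.3 -97. ] [19.9 18.7] 45.8 [121.  70. 143.]
axle_c 0.84 [315.2, 129.9, 326.1, 202.5] z [0.014 0.031] rect [626.8   2.3] [104.4  17.2] 4.7 [167. 163. 157.]
axle_c 0.62 [383.1, 219.9, 395.4, 231.8] z [0.011 0.018] rect [ 473.1 -156.6] [23.1 23.4] 42.2 [199. 109.  58.]
```

View pics/top.png

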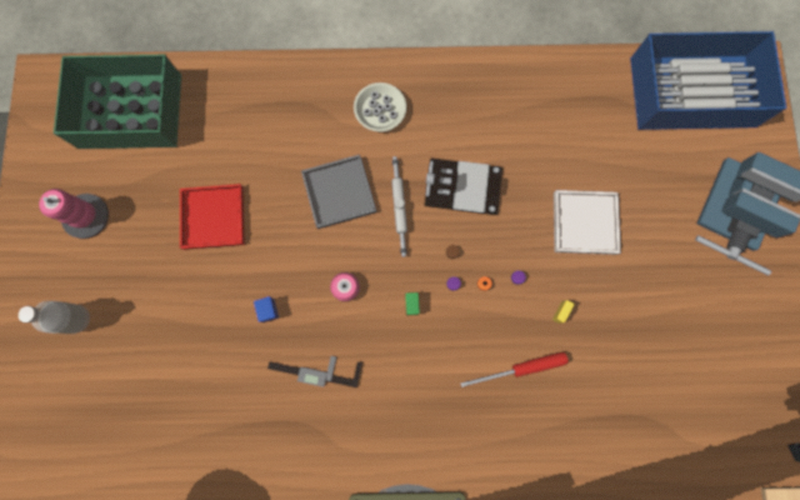

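View pics/scene.png

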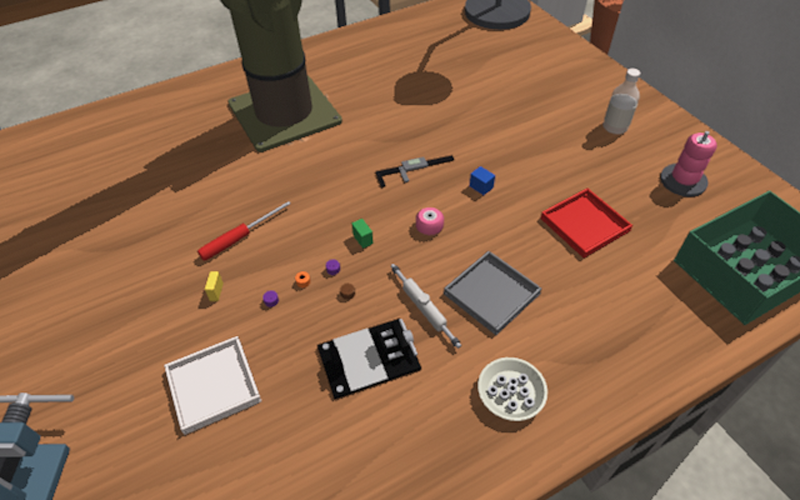

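The top view shows one orange bushing at native pixel (388,226). The purple discs at (363,227) and (415,222) and the brown one at (363,201) are look-alikes. Only green 24 + blue 32 = 56 mm fills the 60 mm gap, so yellow (452,249) is the spare. The press is at (371,150), with its screw on the +y side.

Run:
```python
from h import *
d=np.load('top.npz');P=d['P'];f=d['f'];hsv=cv2.cvtColor(f,cv2.COLOR_RGB2HSV)
def rect(n,k):
    k=cv2.morphologyEx(k.astype(np.uint8),cv2.MORPH_OPEN,np.ones((2,2)))>0
    p=P[k];r=cv2.minAreaRect((p[:,:2]*1000).astype(np.float32));print(n,k.sum(),np.round(r[0],1),np.round(r[1],1),round(r[2],1),'z',np.percentile(p[:,2],[5,50,95]).round(3))
v,u=np.indices(f.shape[:2])
def box(a,b,c,e): return (u>=a)&(v>=b)&(u<c)&(v<e)
z=P[...,2]
rect('yellow',box(440,235,465,262)&(z>.025))
rect('grey',box(240,120,305,185)&(z>.010)&(z<.03))
rect('white',box(436,145,500,206)&(z>.010)&(z<.03))
rect('red',box(140,142,200,203)&(z>.010)&(z<.03))
B=box(330,115,410,180)
rect('press all',B&(z>.006)); rect('plates',B&(z>.04))
rect('plate -y',B&(z>.043)&(u>385));rect('plate +y',B&(z>.043)&(u<372))
rect('bed',B&(z>.006)&(z<.015)&(hsv[...,2]>110))
np.set_printoptions(linewidth=250)
print((z[122:174:3,338:404:2]*1000).round().astype(int))
```

```text
yellow 134 [ 415.7 -304.8] [25.6 44.5] 58.4 z [-0.002  0.034  0.037]
grey 436 [528.1  82.7] [392.5 120.2] 15.2 z [-0.001  0.013  0.019]
white 487 [ 519.1 -202.8] [156.5 513.7] 23.1 z [-0.001  0.015  0.019]
red 497 [612.4 365.9] [118.9 120. ] 3.4 z [0.002 0.013 0.018]
press all 2231 [ 524.9 -103. ] [148.2 387.6] 80.2 z [0.005 0.01  0.044]
plates 207 [ 674.9 -128.2] [122.   57.7] 85.8 z [0.009 0.043 0.05 ]
plate -y 48 [ 664.5 -182.2] [12.9 45.5] 77.6 z [0.008 0.047 0.051]
plate +y 58 [672.9 -89.2] [41.1 43.4] 88.4 z [0.033 0.044 0.05 ]
bed 930 [ 521.9 -103.5] [ 94.3 399.3] 72.1 z [0.006 0.009 0.013]
[[  -6   -2    0   -4   -1    1    3   -2    2    0   -3   -4    3   -2   -2    1    0   -1    0   -1   -3   -1    3   -1   -2   -1   -3   -3    0    0   -3    3   -1]
 [  -1   -4   -4   -1    2   -2   -2   -2    1    2    2   -2    1   -3    0   -2   -2   -1   -2    1    0    0   -4    1   -1   -1   -3   -2   -1    1   -1    0   -4]
 [  -1    3    1   11    8    8    8    7    9    7    9    8    7   10   11    6    2    1    3    1   -1    0    2   -2    1    1    1   -2   -1   -2   -1   
[... 1829 characters left out ...]
0   11    7    9   -4   -2]
 [   2 1035    4    7   10    8    7    8   10   11   11    8    9    6    7   11   15   11    8   12   12    8    9   13    8   10    9    6   10    7    7    1    0]
 [   1    1   -3    0    1   -4   -2    1   -6   -2   -2   -3    2    6    4   12    8    9   10    9    5    9   11   10   11   12    7   12    8   10    8    2   -4]
 [  -4   -1    0   -2   -2   -1    0   -2   -2   -4   -2    2    0   -4    0   -1    1   -2   -4    0   -1    2   -2   -3    2    6   10    7 1035    7   11    0    0]
 [  -1    1    0   -1    1   -2   -5   -5    2   -2    3   -2    1    4    1   -3   -3   -2   -2    1   -3   -2   -2    0    1   -7   -1   -1    0   -3   -1   -3   -2]]
```

Emit:
carry_out --motion '[0,0,0,0,0,0.15,0,0,0,0,0,0.15]'

```text
clock: 0.65
tool_pos: [0.2218, -0.5843, 0.3027]
eef_rot: [1.0, 0.029, 0.0, -0.0]
contact_force: [-0.5, 0.1, -0.0]
opening: 0.997
```

Emit:
carry_out --motion '[4,-4.5,0,0,0,0.058,4,-4.5,0,0,0,0,4,-4.5,0,0,0,0,4,-4.5,0,0,0,0,4,-4.5,0,0,0,0,4,-4.5,0,0,0,0,4,-4.5,0,0,0,0,4,-4.5,0,0,0,0]'

```text
clock: 1.65
tool_pos: [0.5386, -0.219, 0.3029]
eef_rot: [1.0, 0.002, 0.0, 0.0]
contact_force: [0.7, -1.1, 0.1]
opening: 1.001
```

Run:
```python
from h import *
T=monitor.get_state();print(T['tool_pos'],T['eef_rot'],T['q'])
s=snapshot('wrist');save(s,'w1.png',k=1.25);P=pts(s,T);np.savez('w1.npz',P=P,f=s['frame']);print(s['hand_eye'],P[200,320],P[0,0],P[399,639])
```

```text
[ 0.53862121 -0.21902439  0.3029201 ] [9.99997102e-01 2.38732254e-03 2.41585240e-04 1.97267060e-04] [ 0.32864091  0.62619496 -0.03697477  1.70635899  0.03026715  0.80901358
 -1.28822626]
[[-5.58729133e-04 -9.57048079e-01 -2.89928721e-01  7.42672590e-02]
 [ 9.99999757e-01 -4.13936606e-04 -5.60730112e-04 -5.18345194e-04]
 [ 4.16633566e-04 -2.89928963e-01  9.57048077e-01 -8.09466640e-02]
 [ 0.00000000e+00  0.00000000e+00  0.00000000e+00  1.00000000e+00]] [ 0.49493633 -0.21746312  0.00387054] [ 0.7267771  0.1421702 -0.0008155] [ 0.56061511 -0.27819382  0.34108233]
```

View pics/w1.png

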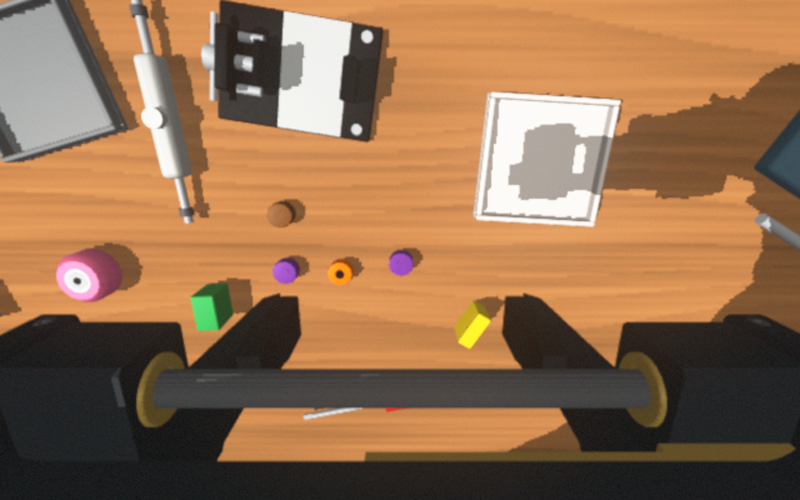

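The wrist view shows the orange bushing with its dark bore at (272,218) native. Its look-alikes are the purple ones at (228,216) and (321,210) and the brown one at (224,171). Orange with a dark bore fits the description, so I'll confirm it in a crop while measuring.

```bash
cat >> h.py <<'E'
def rc(n,p):
    r=cv2.minAreaRect((p[:,:2]*1000).astype(np.float32));print(n,len(p),np.round(r[0],1),np.round(r[1],1),round(r[2],1),'z50,95',np.percentile(p[:,2],[50,95]).round(3))
def big(k):
    k=cv2.morphologyEx(k.astype(np.uint8),cv2.MORPH_OPEN,np.ones((3,3)))
    n,l,st,_=cv2.connectedComponentsWithStats(k);return l==1+np.argmax(st[1:,4])
E
python3 - <<'E'
from h import *
d=np.load('w1.npz');P=d['P'];f=d['f'];hsv=cv2.cvtColor(f,cv2.COLOR_RGB2HSV).astype(int);H,S,V=hsv[...,0],hsv[...,1],hsv[...,2]
v,u=np.indices(H.shape);z=P[...,2]
B=lambda a,b,c,e:(u>=a)&(v>=b)&(u<c)&(v<e)
rc('wheel top',P[big(B(40,190,110,245)&(z>.027))])
rc('bush top',P[big(B(257,205,287,230)&(z>.011))])
rc('green top',P[big(B(140,215,190,270)&(z>.031))])
rc('yellow top',P[big(B(350,230,400,285)&(z>.031))])
rc('white wall',P[big(B(370,65,505,187)&(z>.011))])
rc('press base',P[big(B(160,0,315,118)&(z>.005))])
rc('bed bright',P[big(B(200,0,300,118)&(V>170)&(S<40)&(z<.02)&(z>.003))])
# press-frame
q=P[B(160,0,320,118)&(z>.036)]
rc('-y plate',q[q[:,1]<-.15]); 
a=np.radians(0)
k=B(160,0,320,118)&(z>.005); pb=P[big(k)]
r=cv2.minAreaRect((pb[:,:2]*1000).astype(np.float32));
ang=np.radians(r[2]);ang=(ang+np.pi/4)%(np.pi/2)-np.pi/4
ex=np.array([np.cos(ang),np.sin(ang)]);ey=np.array([-ex[1],ex[0]])
c=np.array(r[0])/1000;print('press ang',np.degrees(ang),c)
L=np.stack([(pb[:,:2]-c)@ex,(pb[:,:2]-c)@ey,pb[:,2]],-1)*1000
g=np.full((14,34),-1.)
for i in range(14):
  for j in range(34):
    x0=-70+10*i;y0=68-4*j
    m=(abs(L[:,0]-x0)<5)&(abs(L[:,1]-y0)<2)
    if m.any(): g[i,j]=np.median(L[m,2])
np.set_printoptions(linewidth=250);print([68-4*j for j in range(34)]);print(g.round().astype(int))
cv2.imwrite('pics/c1.png',cv2.resize(f[150:240,190:350,::-1],None,fx=4,fy=4,interpolation=cv2.INTER_CUBIC))
E
```

```text
wheel top 1028 [526.8 -48.1] [ 47.5 378.1] 19.7 z50,95 [0.031 0.032]
bush top 280 [ 473.3 -152.9] [23.8 24.1] 1.9 z50,95 [0.015 0.016]
green top 550 [ 524.3 -101.9] [ 42.3 289.2] 45.6 z50,95 [0.035 0.036]
yellow top 348 [ 509.3 -267.9] [226.9  36.7] 16.5 z50,95 [0.035 0.036]
white wall 1945 [ 590.7 -316.8] [199.6 120.3] 86.7 z50,95 [0.016 0.018]
press base 12505 [ 664.3 -135.9] [178.  100.2] 81.5 z50,95 [0.009 0.044]
bed bright 4108 [ 664.  -136.4] [60.6 99.1] 81.6 z50,95 [0.009 0.011]
-y plate 479 [ 638.7 -184.6] [79.1 30. ] 31.6 z50,95 [0.047 0.384]
press ang -8.532669067382797 [ 0.66434265 -0.13587177]
[68, 64, 60, 56, 52, 48, 44, 40, 36, 32, 28, 24, 20, 16, 12, 8, 4, 0, -4, -8, -12, -16, -20, -24, -28, -32, -36, -40, -44, -48, -52, -56, -60, -64]
[[-1 -1 -1 -1 -1 -1 -1 -1 -1 -1 -1 -1 -1 -1 -1 -1 -1 -1 -1 -1 -1 -1 -1 -1 -1 -1 -1 -1 -1 -1 -1 -1 -1 -1]
 [-1 -1 -1 -1 -1 -1 -1 -1 -1 -1 -1 -1 -1 -1 -1 -1 -1 -1 -1 -1 -1 -1 -1 -1 -1 -1 -1 -1 -1 -1 -1 -1 -1 -1]
 [ 8  9  9  9  9  9  9  9  9  9  9  9  9  9  9  9  9  9  9  9  9  9  9  9  9  8  8  9  9  9  9  9 -1 -1]
 [ 9  9  9  9  9  9  9  
[... 431 characters left out ...]
 9  9  9  9  9  9  9  9  9  9  9  9  9 -1 40 48 47 10  9  9  9  7 -1]
 [43 32  9  9 27 28 -1 47 48 40 19  9  9  9  9  9  9  9  9  9  9  9  9  9 -1 41 48 47 10  9  8  9  7 -1]
 [43 35 23 24 24 24 24 19  9 10  9  9  9 10  9  9  9  9  9  9  9  9  9  9  9 24 45  9  9  9  9  9  7 -1]
 [ 9  9  9  9  9  9  9  9  9  9  9  9 10  9  9  9  9  9  9  9  9  9  9  9  9  9  9  9  9  9  9  9  8 -1]
 [ 9  9  9  9  9  9  9  9  9  9  9  9  9  9  9  9  9  9  9  9  9  9  9  9  9  9  9  9 10 10  9  9  7 -1]
 [ 9  9  9  9  9  9  9  9  8  9  9  9  9  9  9  9  9  9  9  9  9  9  9  9  9  9  9  9  9  8  9  8  7 -1]
 [-1 -1 -1 -1 -1 -1 -1 -1 -1 -1 -1 -1 -1 -1 -1 -1 -1 -1 -1 -1 -1 -1 -1 -1 -1 -1 -1 -1 -1 -1 -1 -1 -1 -1]]
```

View pics/c1.png

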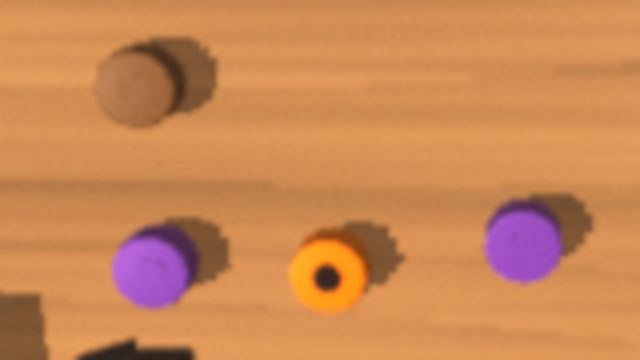

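The crop confirms it: only the middle one is orange with a dark bore. Next is the wheel.

Emit:
carry_out --motion '[-0.9,-4.7,1,0,0,0,-0.9,-4.7,1,0,0,0,-1,-4.7,1,0,0,0,-1,-4.7,1,0,0,0,-1,-4.7,1,0,0,0,-1,-4.7,1,0,0,0,-1,-4.6,1,0,0,0,0,0,0,0,0,0]'

```text
clock: 2.7
tool_pos: [0.4667, 0.1114, 0.2322]
eef_rot: [1.0, 0.007, -0.001, -0.001]
contact_force: [0.2, -0.8, -0.1]
opening: 0.999
```

```bash
cat >> h.py <<'E'
def look(name=None,crop=None,k=1):
    T=monitor.get_state();s=snapshot('wrist')
    print('t',round(T['clock'],2),'tcp',np.round(np.array(T['tool_pos'])*1000,1),'yaw',round(np.degrees(2*np.arctan2(T['eef_rot'][1],T['eef_rot'][0])),2))
    if name: save(s,name,crop,k)
    return T,s,pts(s,T)
def near(P,c,r,z0,z1,n=''):
    k=(np.hypot(P[...,0]-c[0],P[...,1]-c[1])<r)&(P[...,2]>z0)&(P[...,2]<z1)
    k=big(k);rc(n,P[k]);return k
E
python3 - <<'E'
from h import *
T,s,P=look()
near(P,(.471,.107),.05,.027,.04,'wheel'); near(P,(.43,.253),.05,.030,.042,'blue');near(P,(.437,-.019),.05,.030,.042,'green')
near(P,(.614,.366),.09,.012,.022,'red');near(P,(.63,.11),.09,.012,.022,'grey')
E
```

```text
t 2.7 tcp [466.7 111.4 232.2] yaw 0.76
wheel 1787 [470.3 109.5] [47.7 47.3] 0.1 z50,95 [0.031 0.032]
blue 1251 [429.9 256.5] [40.3 33.3] 15.5 z50,95 [0.035 0.036]
green 947 [435.6 -14.9] [40.1 24.3] 2.8 z50,95 [0.035 0.036]
red 1334 [588.9 362.4] [ 71.2 110.4] 3.4 z50,95 [0.016 0.018]
grey 1330 [622.5 113.6] [ 45.2 120.3] 15.1 z50,95 [0.016 0.018]
```

Emit:
carry_out --motion '[0.4,0.2,4,0,0,0,0,0,4.5,0,0,0,0,0,4.5,0,0,0,0,0,3.5,0,0,0,0,0,0,0,0,0]'

```text
clock: 3.38
tool_pos: [0.4724, 0.1029, 0.0666]
eef_rot: [1.0, 0.001, -0.0, 0.001]
contact_force: [0.1, -0.7, 0.4]
opening: 1.002
```

Emit:
carry_out --motion '[0,0,0,0,0,0,0,0,0,0,0,0,0,0,0,0,0,0,0,0,0,0,0,0,0,0,0,0,0,0]' --hand 4.5 --grip_force 20

```text
clock: 4.0
tool_pos: [0.4722, 0.1055, 0.0681]
eef_rot: [1.0, 0.003, 0.001, -0.0]
contact_force: [-0.1, 0.9, 4.9]
opening: 0.607
```

Emit:
carry_out --motion '[0,0,-4.5,0,0,0,0,0,-4.5,0,0,0,1.3,5.1,0,0,0,0,1.3,5.1,0,0,0,0,1.3,5.1,0,0,0,0,1.3,5.1,0,0,0,0,1.3,5.1,0,0,0,0,1.3,5.1,0,0,0,0]'

```text
clock: 5.0
tool_pos: [0.5509, -0.2023, 0.1574]
eef_rot: [1.0, 0.002, -0.001, -0.0]
contact_force: [0.4, 1.4, -0.9]
opening: 0.602
```

Emit:
carry_out --motion '[1.3,5.1,0,0,0,0,1.3,5.1,0,0,0,0,1.3,5.1,0,0,0,0,0,0,0,0,0,0,0,0,0,0,0,0]'

```text
clock: 5.62
tool_pos: [0.5902, -0.3524, 0.1568]
eef_rot: [1.0, 0.002, -0.001, -0.001]
contact_force: [1.0, -0.6, -0.9]
opening: 0.608
```

Run:
```python
from h import *
T,s,P=look('w2.png')
near(P,(.590,-.355),.09,.012,.022,'white walls'); near(P,(.590,-.355),.05,.001,.009,'floor')
```

```text
t 5.62 tcp [ 590.2 -352.4  156.8] yaw 0.27
white walls 2599 [ 605.4 -357.5] [120.5  86.1] 86.9 z50,95 [0.017 0.018]
floor 8102 [ 600.1 -355.9] [99.4 79.3] 85.8 z50,95 [0.004 0.005]
```

View pics/w2.png

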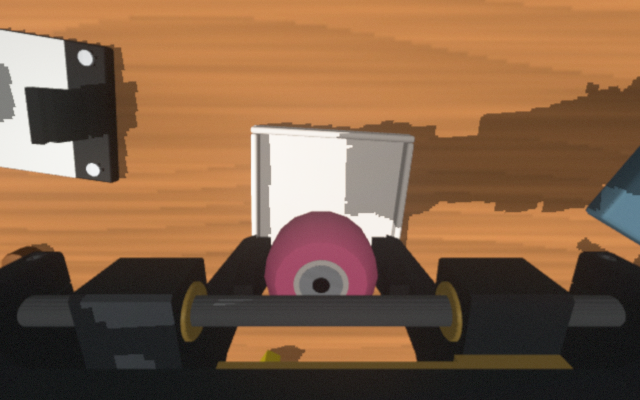

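The wheel is held flat at (320,270), above the white tray.

Emit:
carry_out --motion '[0,0.4,2,0,0,0,0,0,2.5,0,0,0,0,0,2,0,0,0,0,0,1.2,0,0,0,0,0,0.5,0,0,0,0,0,0,0,0,0]'

```text
clock: 6.42
tool_pos: [0.5912, -0.3573, 0.0757]
eef_rot: [1.0, 0.002, 0.0, 0.0]
contact_force: [0.3, -0.3, -0.9]
opening: 0.61
```

Emit:
carry_out --motion '[0,0,0.2,0,0,0,0,0,0,0,0,0]'

```text
clock: 6.68
tool_pos: [0.5913, -0.3575, 0.0742]
eef_rot: [1.0, 0.002, 0.0, 0.0]
contact_force: [-0.2, 0.1, -0.2]
opening: 0.606
```

Emit:
carry_out --motion '[0,0,0,0,0,0,0,0,0,0,0,0,0,0,0,0,0,0,0,0,-1.5,0,0,0,0,0,-4,0,0,0,0,0,-4,0,0,0]' --hand 6.4

```text
clock: 7.42
tool_pos: [0.5912, -0.3574, 0.1707]
eef_rot: [1.0, 0.002, 0.0, 0.0]
contact_force: [0.5, -0.5, -0.6]
opening: 0.727
```

Emit:
carry_out --motion '[-2.9,-5.1,-0.5,0,0,0,-3,-5.1,-0.5,0,0,0,-3,-5.1,-0.5,0,0,0,-3,-5.1,0,0,0,0,0,0,0,0,0,-0.175,0,0,0,0,0,-0.175,0,0,0,0,0,-0.175,0,0,0,0,0,-0.175]' --hand 6

```text
clock: 8.43
tool_pos: [0.4717, -0.1541, 0.1848]
eef_rot: [0.938, 0.348, 0.001, 0.001]
contact_force: [-0.1, -0.3, -0.6]
opening: 0.679
```

Emit:
carry_out --motion '[0,0,0,0,0,-0.175,0,0,0,0,0,-0.175,0,0,0,0,0,-0.175,0,0,0,0,0,-0.175,0,0,0,0,0,-0.17,0,0,0,0,0,0]'

```text
clock: 9.18
tool_pos: [0.4714, -0.1543, 0.1845]
eef_rot: [0.707, 0.708, 0.0, 0.001]
contact_force: [-0.6, -0.5, -0.4]
opening: 0.682
```

Run:
```python
from h import *
T,s,P=look('w3.png');print(T['q'].round(2))
near(P,(.473,-.154),.035,.012,.02,'bush');near(P,(.473,-.154),.035,.0145,.02,'bush')
near(P,(.437,-.015),.05,.030,.042,'green');near(P,(.664,-.136),.08,.04,.06,'p')
```

```text
t 9.18 tcp [ 471.4 -154.3  184.5] yaw 90.09
[ 0.52  0.76 -0.48  2.05  0.72  0.51 -0.49]
bush 621 [ 471.5 -153.1] [24.6 23.8] 89.8 z50,95 [0.015 0.016]
bush 127 [ 473.9 -151.7] [10.5 21. ] 59.9 z50,95 [0.015 0.016]
green 1822 [434.8 -18.6] [40.5 19.1] 0.2 z50,95 [0.035 0.036]
p 1250 [672.7 -68. ] [12.2 50.3] 81.6 z50,95 [0.043 0.044]
```

View pics/w3.png

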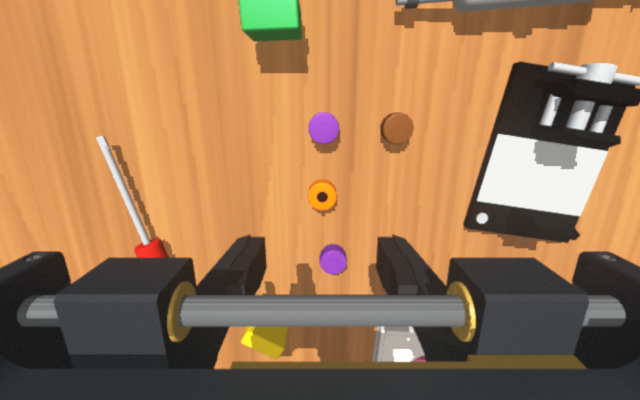

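The orange bushing is at (322,195), with the green packer's edge at the top. I'll grasp the bushing with the jaws along world x, which keeps clear of the look-alikes.

Emit:
carry_out --motion '[0.1,0,4,0,0,0,0,0,4,0,0,0,0,0,2.7,0,0,0,0,0,1.1,0,0,0,0,0,0,0,0,0]'

```text
clock: 9.85
tool_pos: [0.4714, -0.1529, 0.0659]
eef_rot: [0.706, 0.708, -0.0, 0.0]
contact_force: [0.3, 0.1, 1.2]
opening: 0.684
```

Emit:
carry_out --motion '[0,0,0,0,0,0,0,0,0,0,0,0,0,0,0,0,0,0,0,0,0,0,0,0,0,0,0,0,0,0,0,0,0,0,0,0]' --hand 2 --grip_force 8

```text
clock: 10.6
tool_pos: [0.4713, -0.153, 0.066]
eef_rot: [0.706, 0.708, 0.0, 0.0]
contact_force: [1.2, -0.4, 3.9]
opening: 0.288
```

Emit:
carry_out --motion '[0,0,-4.5,0,0,0,0,0,-4.5,0,0,0,5.2,1.4,0,0,0,0,5.2,1.4,0,0,0,0,5.2,1.4,0,0,0,0,5.2,1.4,0,0,0,0,5.2,1.4,0,0,0,0,5.2,1.4,0,0,0,0]'

```text
clock: 11.6
tool_pos: [0.5538, 0.161, 0.1554]
eef_rot: [0.706, 0.709, -0.0, -0.0]
contact_force: [0.5, -0.4, -0.3]
opening: 0.29
```

Emit:
carry_out --motion '[5.2,1.4,0,0,0,0,5.2,1.4,0,0,0,0,5.2,1.4,0,0,0,0,5.2,1.5,0,0,0,0,0,0,0,0,0,0]'

```text
clock: 12.22
tool_pos: [0.6082, 0.3737, 0.1553]
eef_rot: [0.704, 0.71, 0.002, -0.002]
contact_force: [0.1, 0.2, 0.7]
opening: 0.293
```

Run:
```python
from h import *
T,s,P=look();print(T['q'].round(2))
near(P,(.614,.37),.09,.012,.022,'red');near(P,(.614,.37),.05,.001,.009,'floor')
```

```text
t 12.22 tcp [608.2 373.7 155.3] yaw 90.53
[-0.38  1.02 -0.49  1.36  0.54  0.89 -1.01]
red 2801 [611.6 380.7] [120.4  99.6] 3.1 z50,95 [0.016 0.018]
floor 9046 [614.2 379. ] [81.2 99.5] 87.7 z50,95 [0.004 0.005]
```

Emit:
carry_out --motion '[-0.3,0.3,3,0,0,0,0,0,3,0,0,0,0,0,1.6,0,0,0,0,0,0.7,0,0,0,0,0,0,0,0,0]'

```text
clock: 12.9
tool_pos: [0.6131, 0.3644, 0.0729]
eef_rot: [0.706, 0.708, -0.0, 0.0]
contact_force: [-0.1, 0.2, 0.2]
opening: 0.291
```

Emit:
carry_out --motion '[0,0,0,0,0,0,0,0,0,0,0,0,0,0,0,0,0,0,0,0,-1.5,0,0,0,0,0,-4,0,0,0,0,0,-4,0,0,0]' --hand 5

```text
clock: 13.65
tool_pos: [0.613, 0.3648, 0.1697]
eef_rot: [0.706, 0.709, 0.0, -0.0]
contact_force: [1.0, 0.5, 0.0]
opening: 0.567
```

Emit:
carry_out --motion '[-2.7,-4.6,0,0,0,0,-2.7,-4.6,0,0,0,0,-2.7,-4.6,0,0,0,0,-2.7,-4.5,0,0,0,0,0,0,0,0,0,-0.135,0,0,0,0,0,-0.135,0,0,0,0,0,0,0,0,0,0,0,0]' --hand 7

```text
clock: 14.65
tool_pos: [0.4308, 0.2562, 0.1682]
eef_rot: [0.605, 0.796, 0.0, 0.0]
contact_force: [-0.5, 0.2, -0.1]
opening: 0.79
```

Run:
```python
from h import *
T,s,P=look();print(T['q'].round(2))
near(P,(.43,.256),.05,.0335,.042,'blue')
near(P,(.614,.37),.04,.010,.03,'bush in red')
```

```text
t 14.65 tcp [430.8 256.2 168.2] yaw 105.56
[-0.35  0.79 -0.46  2.04  0.74  0.48 -1.1 ]
blue 1899 [429.  256.4] [39.4 31.3] 15.6 z50,95 [0.035 0.036]
bush in red 1187 [611.8 364.4] [26.6 24.6] 16.3 z50,95 [0.019 0.021]
```

Emit:
carry_out --motion '[0.1,-0.2,3,0,0,0,0,0,3.5,0,0,0,0,0,2.3,0,0,0,0,0,1,0,0,0,0,0,0,0,0,0]'

```text
clock: 15.32
tool_pos: [0.4282, 0.2565, 0.0695]
eef_rot: [0.604, 0.797, -0.0, 0.0]
contact_force: [-0.0, 0.3, -1.0]
opening: 0.793
```

Emit:
carry_out --motion '[0,0,0,0,0,0,0,0,0,0,0,0,0,0,0,0,0,0,0,0,0,0,0,0,0,0,0,0,0,0,0,0,0,0,0,0]' --hand 3.4 --grip_force 15

```text
clock: 16.08
tool_pos: [0.4285, 0.2564, 0.0701]
eef_rot: [0.604, 0.797, 0.0, 0.0]
contact_force: [0.2, 0.4, 5.6]
opening: 0.453
```

Emit:
carry_out --motion '[0,0,-4.5,0,0,0,0,0,-5,0,0,0,0,0,-1,0,0,0.139,0,0,-1,0,0,0.139,0,0,-1,0,0,0.139,-4.6,3.6,0,0,0,0,-4.6,3.6,0,0,0,0,-4.6,3.6,0,0,0,0]'

```text
clock: 17.08
tool_pos: [0.516, 0.1029, 0.1946]
eef_rot: [0.756, 0.655, -0.0, -0.0]
contact_force: [1.5, -0.3, -0.6]
opening: 0.452
```

Emit:
carry_out --motion '[-4.5,3.6,0,0,0,0,-4.5,3.6,0,0,0,0,-4.6,3.6,0,0,0,0,-4.6,3.7,0,0,0,0,-4.6,3.7,0,0,0,0,0,0,0,0,0,0,0,0,0,0,0,0]'

```text
clock: 17.95
tool_pos: [0.6624, -0.1464, 0.1941]
eef_rot: [0.756, 0.655, -0.0, -0.001]
contact_force: [0.0, 1.1, -0.7]
opening: 0.452
```

```bash
cat >> h.py <<'E'
PC=np.array([.664,-.1364]);PA=np.radians(-8.45)
def pf(P,T=None):
    "world -> press frame, mm"
    ex=np.array([np.cos(PA),np.sin(PA)]);d=np.asarray(P)[...,:2]-PC
    return np.stack([d@ex,d@[-ex[1],ex[0]]],-1)*1000
E
cat > m.py <<'E'
from h import *
T,s,P=look(sys.argv[1]);L=pf(P);z=P[...,2];print(T['q'].round(2))
f=s['frame'];hsv=cv2.cvtColor(f,cv2.COLOR_RGB2HSV).astype(int)
print('tcp press frame',pf(np.array(T['tool_pos'])).round(1))
def cm(h0,h1): return (hsv[...,0]>h0)&(hsv[...,0]<h1)&(hsv[...,1]>110)
def rr(n,k):
    k=big(k);r=cv2.minAreaRect(L[k].astype(np.float32));print(n,k.sum(),np.round(r[0],1),np.round(r[1],1),round(r[2],1),'z',np.percentile(z[k],[5,50,95]).round(4))
inb=(abs(L[...,0])<60)&(abs(L[...,1])<75)
for n,h in dict(blue=(100,130),green=(45,80)).items():
    k=cm(*h)&inb&(z>0)
    if k.sum()>200:
        zt=np.percentile(z[k],97);rr(n,k&(z>zt-.0025))
try: rr('bed',inb&(hsv[...,2]>150)&(hsv[...,1]<50)&(z>.005)&(z<.014))
except Exception as e: print(e)
for x in (-12,-6,0,6,12):
    m=inb&(abs(L[...,0]-x)<2.5)&(z>.042)&(z<.055)
    y=L[...,1][m]; a=y[y>20]; b=y[y<-20]
    print(x,'+plate',np.percentile(a,[2,98]).round(1) if len(a)>5 else '', '-plate',np.percentile(b,[2,98]).round(1) if len(b)>5 else '')
np.savez('last.npz',P=P,f=f)
E
python3 m.py w4.png
```

```text
t 17.95 tcp [ 662.4 -146.4  194.1] yaw 81.83
[ 0.43  0.94 -0.57  1.46  0.59  0.91 -0.46]
tcp press frame [ -0.1 -10.1]
blue 3746 [-1.5 24.4] [39.5 81.3] 0.6 z [0.1577 0.1587 0.1596]
bed 6654 [-0.  -0.1] [99.1 61. ] 0.1 z [0.008  0.0091 0.0102]
-12 +plate [33.9 74.2] -plate 
-6 +plate [33.9 74.2] -plate 
0 +plate [34.1 74.3] -plate 
6 +plate [33.1 74.3] -plate 
12 +plate [33.4 74.3] -plate
```

View pics/w4.png

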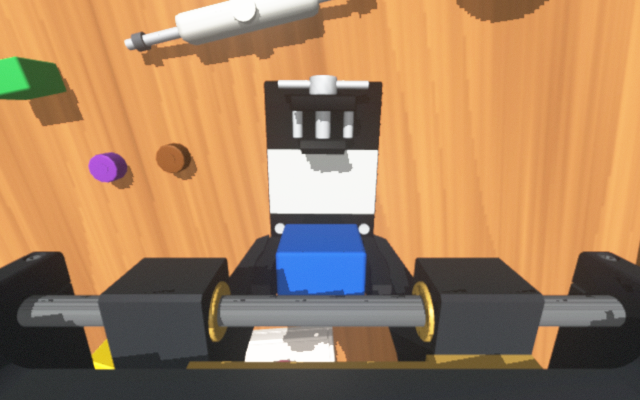

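The view shows blue held square over the press at (320,255). The bed is fully visible at (322,180) and agrees with the estimated press frame.

```bash
cat > t.py <<'E'
from h import *
d=np.load('last.npz');P=d['P'];f=d['f'];L=pf(P);z=P[...,2]
hsv=cv2.cvtColor(f,cv2.COLOR_RGB2HSV).astype(int)
for n,h in dict(blue=(100,130),green=(45,80)).items():
    k=(hsv[...,0]>h[0])&(hsv[...,0]<h[1])&(hsv[...,1]>110)&(abs(L[...,0])<40)&(abs(L[...,1])<60)&(z>.02)
    if k.sum()<200: continue
    k=cv2.erode(k.astype(np.uint8),np.ones((2,2)))>0
    zt=np.median(z[k&(z>np.percentile(z[k],60))]);k&=abs(z-zt)<.003
    for x in (-15,-10,-5,0,5,10,15):
        y=L[...,1][k&(abs(L[...,0]-x)<2)];print(n,x,np.percentile(y,[3,50,97]).round(1),end=' ') if len(y)>5 else 0
    print('\n x ext',np.percentile(L[...,0][k],[2,98]).round(1),'zt',zt.round(4))
E
python3 t.py
```

```text
blue -15 [-14.7  -3.7   5.4] blue -10 [-14.8  -3.9   5.4] blue -5 [-14.8  -3.5   5.4] blue 0 [-14.8  -4.1   5.3] blue 5 [-14.7  -3.6   5.5] blue 10 [-14.8  -3.9   5.4] blue 15 [-14.5  -3.9   5.4] 
 x ext [-19.6  17.8] zt 0.159
```

Emit:
carry_out --motion '[-0.2,0.1,2,0,0,0,0,0,3,0,0,0,0,0,1.5,0,0,0,0,0,0.4,0,0,0,0,0,0,0,0,0,0,0,0,0,0,0]'

```text
clock: 18.75
tool_pos: [0.6645, -0.1493, 0.1268]
eef_rot: [0.756, 0.655, 0.001, 0.001]
contact_force: [-0.1, -0.0, 0.4]
opening: 0.452
```

```bash
python3 m.py w5.png; python3 t.py
```

```text
t 18.75 tcp [ 664.5 -149.3  126.8] yaw 81.8
[ 0.42  1.03 -0.53  1.49  0.64  0.81 -0.5 ]
tcp press frame [  2.4 -12.7]
blue 3759 [ 1.5 21.9] [81.4 39.5] 89.9 z [0.0903 0.0913 0.0922]
bed 9459 [0.1 0.1] [99.4 60. ] 0.3 z [0.0081 0.0092 0.0102]
-12 +plate [33.7 74.2] -plate 
-6 +plate [33.8 74.2] -plate 
0 +plate [33.1 74.3] -plate 
6 +plate [33.8 74.2] -plate 
12 +plate [33.7 74.3] -plate 
blue -15 [-17.6  -6.3   2.7] blue -10 [-17.5  -6.6   2.7] blue -5 [-17.5  -6.3   2.7] blue 0 [-17.5  -6.9   2.7] blue 5 [-17.4  -6.1   2.8] blue 10 [-17.3  -6.7   2.7] blue 15 [-17.3  -6.5   2.8] 
 x ext [-17.   20.3] zt 0.0916
```

Emit:
carry_out --motion '[0.03,-0.15,1,0,0,0,0,0,1.2,0,0,0,0,0,1.2,0,0,0,0,0,0.7,0,0,0,0,0,0.4,0,0,0,0,0,0,0,0,0]'

```text
clock: 19.55
tool_pos: [0.6626, -0.1487, 0.0807]
eef_rot: [0.756, 0.655, 0.0, 0.0]
contact_force: [0.6, -1.0, -0.8]
opening: 0.454
```

```bash
python3 m.py w6.png; python3 t.py
```

```text
t 19.55 tcp [ 662.6 -148.7   80.7] yaw 81.81
[ 0.4   1.09 -0.5   1.5   0.68  0.74 -0.53]
tcp press frame [  0.4 -12.4]
blue 3724 [-1.  22.2] [39.4 81.2] 0.5 z [0.0444 0.0454 0.0463]
bed 9958 [0.2 3.9] [52.9 99.5] 89.7 z [0.0082 0.0092 0.0102]
-12 +plate [34.  74.2] -plate [-41.7 -33.9]
-6 +plate [34.  74.1] -plate [-41.4 -34.2]
0 +plate [33.5 74.1] -plate [-41.4 -33.9]
6 +plate [33.7 74.1] -plate [-41.3 -34. ]
12 +plate [33.5 74.1] -plate [-41.3 -34.1]
blue -15 [-17.1  -6.4   2.8] blue -10 [-16.9  -6.3   2.8] blue -5 [-16.9  -6.4   3.1] blue 0 [-17.1  -6.3   3.1] blue 5 [-17.1  -6.3   3.1] blue 10 [-17.   -6.1   3.2] blue 15 [-16.6  -6.5   3.1] 
 x ext [-19.1  18.3] zt 0.0457
```

Emit:
carry_out --motion '[0,0,0.05,0,0,0,0,0,0,0,0,0]'

```text
clock: 19.85
tool_pos: [0.6625, -0.1488, 0.0803]
eef_rot: [0.756, 0.655, 0.0, 0.0]
contact_force: [0.4, -1.1, -0.8]
opening: 0.454
```

Emit:
carry_out --motion '[0,0,0,0,0,0,0,0,0,0,0,0,0,0,0,0,0,0,0,0,-1,0,0,0,0,0,-3,0,0,0,0,0,-4,0,0,0,0,0,-3,0,0,0]' --hand 6

```text
clock: 20.72
tool_pos: [0.6629, -0.1487, 0.1928]
eef_rot: [0.756, 0.655, 0.001, 0.001]
contact_force: [0.4, 0.4, 0.0]
opening: 0.68
```

```bash
python3 m.py w7.png; python3 t.py
```

```text
t 20.73 tcp [ 662.9 -148.7  192.8] yaw 81.81
[ 0.43  0.94 -0.57  1.47  0.59  0.91 -0.46]
tcp press frame [  0.7 -12.3]
blue 1696 [-0.  17.2] [91.5 38.4] 88.8 z [0.0438 0.0448 0.0459]
bed 5070 [ 0.1 -0.1] [99.1 60.5] 0.1 z [0.008  0.0091 0.0103]
-12 +plate [33.2 74.5] -plate [-40.3 -20.5]
-6 +plate [34.1 74.5] -plate [-40.2 -20.5]
0 +plate [33.6 74.3] -plate [-40.3 -20.6]
6 +plate [33.6 74.6] -plate [-40.5 -20.8]
12 +plate [33.3 74. ] -plate [-40.5 -20.8]
blue -15 [-27.  -12.    2.5] blue -10 [-27.2 -12.    2.4] blue -5 [-27.2 -12.4   2.7] blue 0 [-27.  -12.    2.6] blue 5 [-27.2 -11.3   2.8] blue 10 [-27.1 -11.6   2.7] blue 15 [-26.8 -11.2   2.7] 
 x ext [-18.4  18.2] zt 0.0452
```

Emit:
carry_out --motion '[1.9,-4.9,0,0,0,0,2,-4.9,0,0,0,0,2,-4.9,0,0,0,0,2,-4.9,0,0,0,0,1.9,-4.8,0,0,0,0,0,0,1,0,0,-0.18,0,0,1,0,0,0,0,0,0,0,0,0]' --hand 7

```text
clock: 21.78
tool_pos: [0.4354, -0.0173, 0.1697]
eef_rot: [0.695, 0.719, -0.0, 0.0]
contact_force: [0.3, 0.6, 0.1]
opening: 0.799
```

Run:
```python
from h import *
T,s,P=look()
near(P,(.435,-.016),.05,.0335,.042,'green')
```

```text
t 21.77 tcp [435.4 -17.3 169.7] yaw 91.92
green 1386 [434.5 -15.2] [38.8 23.3] 3.2 z50,95 [0.035 0.036]
```

Emit:
carry_out --motion '[0.2,-0.1,3,0,0,-0.022,0,0,3.5,0,0,0,0,0,2.5,0,0,0,0,0,1,0,0,0,0,0,0,0,0,0]'

```text
clock: 22.45
tool_pos: [0.4291, -0.0167, 0.0804]
eef_rot: [0.685, 0.728, -0.009, -0.006]
contact_force: [0.0, 0.5, 0.6]
opening: 0.796
```

Emit:
carry_out --motion '[0,0,0,0,0,0,0,0,0,0,0,0,0,0,0,0,0,0,0,0,0,0,0,0,0,0,0,0,0,0,0,0,0,0,0,0]' --hand 3.4

```text
clock: 23.2
tool_pos: [0.4291, -0.0165, 0.0812]
eef_rot: [0.685, 0.728, -0.009, -0.006]
contact_force: [0.8, 0.6, 6.2]
opening: 0.455
```

Run:
```python
from h import *
T=monitor.get_state();print(T['q'].round(3)); print(R.from_quat(T['eef_rot']).as_matrix().round(4))
```

```text
[ 0.036  0.92  -0.173  2.263  1.654  0.141 -1.666]
[[-0.0614  0.9979 -0.0212]
 [ 0.9981  0.0613 -0.0052]
 [-0.0039 -0.0215 -0.9998]]
```

Emit:
carry_out --motion '[0,0,0,0,0,0,0,0,0,0,0,0,0,0,0,0,0,0,0,0.1,0,-0.006,0,0,0.1,0.1,0,-0.006,0.002,0,0,0.1,0,-0.006,0.002,0,0,0.1,0,-0.004,0,0,0,0.1,0,0,0,0]' --hand 7

```text
clock: 24.2
tool_pos: [0.4337, -0.0152, 0.0808]
eef_rot: [0.685, 0.728, 0.0, -0.0]
contact_force: [0.1, -0.2, 0.7]
opening: 0.792
```

Emit:
carry_out --motion '[0,0,0.1,0,0,0,0,0,0.2,0,0,0,0,0,0.2,0,0,0,0,0,0.2,0,0,0,0,0,0.2,0,0,0,0,0,0.2,0,0,0,0,0,0,0,0,0]'

```text
clock: 25.08
tool_pos: [0.4336, -0.0152, 0.0697]
eef_rot: [0.685, 0.728, -0.0, -0.0]
contact_force: [-0.7, -0.2, 0.2]
opening: 0.794
```

Run:
```python
from h import *
T,s,P=look();print(T['q'].round(3)); print(R.from_quat(T['eef_rot']).as_matrix().round(4))
near(P,(.435,-.016),.05,.0335,.042,'green')
```

```text
t 25.07 tcp [433.6 -15.2  69.7] yaw 93.52
[ 0.112  0.954 -0.296  2.26   1.777  0.245 -1.784]
[[-6.130e-02  9.981e-01 -8.000e-04]
 [ 9.981e-01  6.130e-02  4.000e-04]
 [ 5.000e-04 -7.000e-04 -1.000e+00]]
green 2820 [426.7 -12.4] [39.3 17. ] 3.4 z50,95 [0.035 0.036]
```

Emit:
carry_out --motion '[0,-0.2,0,0,0,0,0,-0.2,0,0,0,0,0,-0.2,0,0,0,0,0,0,0,0,0,0]'

```text
clock: 25.62
tool_pos: [0.4274, -0.0156, 0.0699]
eef_rot: [0.685, 0.729, -0.0, -0.0]
contact_force: [0.0, -0.2, -0.3]
opening: 0.8
```

Emit:
carry_out --motion '[0,0,0,0,0,0,0,0,0,0,0,0,0,0,0,0,0,0,0,0,0,0,0,0,0,0,0,0,0,0,0,0,0,0,0,0]' --hand 3.4

```text
clock: 26.38
tool_pos: [0.4277, -0.0155, 0.0698]
eef_rot: [0.685, 0.729, -0.0, -0.0]
contact_force: [0.4, -0.2, -0.4]
opening: 0.454
```

Emit:
carry_out --motion '[0,0,-1.5,0,0,0,0,0,-2,0,0,0,0,0,-2.5,0,0,0,0,0,-3,0,0,0,0,0,-2,0,0,0,0,0,-1,0,0,0,0,2,0,0,0,0,0,2,0,0,0,0]'

```text
clock: 27.38
tool_pos: [0.4693, -0.0139, 0.1824]
eef_rot: [0.685, 0.728, 0.001, 0.003]
contact_force: [-0.1, 0.1, -0.1]
opening: 0.455
```

Emit:
carry_out --motion '[0,2,0,0,0,0.07,0,2,0,0,0,0.07,0,2,0,0,0,0.069,-1.5,3.5,0,0,0,0,-1.5,4,0,0,0,0,-1.5,4,0,0,0,0,0,0,0,0,0,0]'

```text
clock: 28.25
tool_pos: [0.6379, -0.0785, 0.1827]
eef_rot: [0.759, 0.651, 0.002, 0.004]
contact_force: [-0.8, 0.2, -0.6]
opening: 0.452
```

```bash
python3 m.py w8.png
```

```text
t 28.25 tcp [637.9 -78.5 182.7] yaw 81.2
[ 0.37  0.92 -0.61  1.6   0.67  0.83 -0.67]
tcp press frame [-34.4  53.4]
green 2913 [-35.   56.2] [17.4 39.6] 89.6 z [0.1465 0.1475 0.1485]
bed 854 [36.4  6.7] [26.1 47.1] 0.3 z [0.008  0.0091 0.0102]
-12 +plate [37.3 74.1] -plate 
-6 +plate [35.9 74.6] -plate 
0 +plate [35.8 74.6] -plate 
6 +plate [35.5 74.6] -plate 
12 +plate [35.  74.6] -plate
```

Emit:
carry_out --motion '[-1.2,1.1,0,0,0,-0.006,-1.3,1.2,0,0,0,0,-1.2,1.1,0,0,0,0,0,0,0,0,0,0,0,0,0,0,0,0]'

```text
clock: 28.92
tool_pos: [0.6634, -0.1157, 0.1835]
eef_rot: [0.755, 0.656, 0.001, 0.002]
contact_force: [-0.4, 0.9, -0.5]
opening: 0.457
```

```bash
python3 m.py w8.png;python3 t.py; python3 -c "
from h import *
print(R.from_quat(monitor.get_state()['eef_rot']).as_matrix().round(4))"
```

```text
t 28.93 tcp [ 663.4 -115.7  183.5] yaw 81.95
[ 0.41  0.96 -0.63  1.49  0.66  0.9  -0.56]
tcp press frame [-3.6 20.4]
green -15 [48.1 52.6 58.7] 
 x ext [-39.1 -15.8] zt 0.1481
[[ 1.399e-01  9.902e-01  5.100e-03]
 [ 9.902e-01 -1.399e-01 -1.400e-03]
 [-7.000e-04  5.300e-03 -1.000e+00]]Traceback (most recent call last):
  File "m.py", line 12, in <module>
    zt=np.percentile(z[k],97);rr(n,k&(z>zt-.0025))
                              ~~^^^^^^^^^^^^^^^^^^
  File "m.py", line 7, in rr
    k=big(k);r=cv2.minAreaRect(L[k].astype(np.float32));print(n,k.sum(),np.round(r[0],1),np.round(r[1],1),round(r[2],1),'z',np.percentile(z[k],[5,50,95]).round(4))
  File "h.py", line 21, in big
    n,l,st,_=cv2.connectedComponentsWithStats(k);return l==1+np.argmax(st[1:,4])
                                                             ~~~~~~~~~^^^^^^^^^^
    return _wrapfunc(a, 'argmax', axis=axis, out=out, **kwds)
    return bound(*args, **kwds)
ValueError: attempt to get argmax of an empty sequence
```

View pics/w8.png

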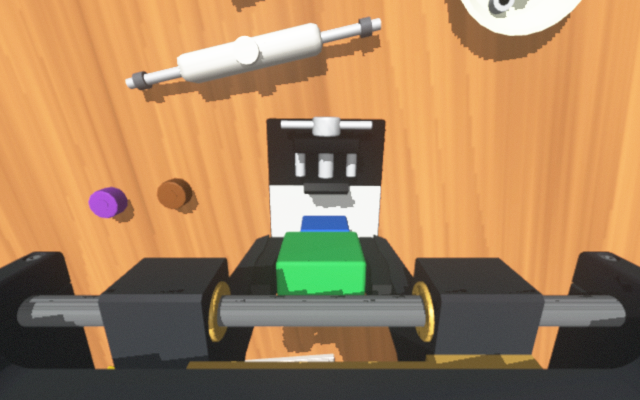

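Green is held square at (320,260), with blue in the gap behind it at (325,222).

Emit:
carry_out --motion '[-0.4,0.3,1.5,0.005,0,0.007,0,0,2,0,0,0,0,0,1.5,0,0,0,0,0,0.5,0,0,0,0,0,0,0,0,0,0,0,0,0,0,0]'

```text
clock: 29.72
tool_pos: [0.6675, -0.1216, 0.1292]
eef_rot: [0.758, 0.652, 0.0, 0.001]
contact_force: [-0.5, -0.3, 0.2]
opening: 0.449
```

```bash
sed -i "s/^    k=big(k);r=cv2/    if cv2.morphologyEx(k.astype(np.uint8),cv2.MORPH_OPEN,np.ones((3,3))).sum()<20: return\n    k=big(k);r=cv2/" m.py
python3 m.py w9.png;python3 t.py; python3 -c "
from h import *
print(R.from_quat(monitor.get_state()['eef_rot']).as_matrix().round(4))"
```

```text
t 29.73 tcp [ 667.5 -121.6  129.2] yaw 81.43
[ 0.4   1.03 -0.59  1.49  0.7   0.83 -0.59]
tcp press frame [ 1.2 15.1]
green 2922 [ 0.4 18. ] [17.5 39.5] 89.7 z [0.0931 0.0941 0.095 ]
bed 4060 [ 0.1 13.7] [32.2 99.1] 89.9 z [0.0081 0.0091 0.0102]
-12 +plate [34.  74.3] -plate 
-6 +plate [34.  74.2] -plate 
0 +plate [34.  74.2] -plate 
6 +plate [33.9 74.6] -plate 
12 +plate [33.9 74.2] -plate 
green -15 [10.5 18.9 26.3] green -10 [10.4 19.2 26.3] green -5 [10.5 18.9 26.2] green 0 [10.5 19.5 26.2] green 5 [10.6 18.9 26.2] green 10 [10.5 18.9 26.2] green 15 [10.2 19.1 26.2] 
 x ext [-18.   19.2] zt 0.0943
[[ 0.149   0.9888  0.0026]
 [ 0.9888 -0.149  -0.0015]
 [-0.0011  0.0028 -1.    ]]
```

Emit:
carry_out --motion '[0.12,-0.05,0.3,0.003,0,0,0,0,0.5,0,0,0,0,0,0.4,0,0,0,0,0,0.4,0,0,0,0,0,0.3,0,0,0,0,0,0,0,0,0]'

```text
clock: 30.52
tool_pos: [0.6665, -0.1206, 0.1093]
eef_rot: [0.758, 0.652, -0.001, -0.0]
contact_force: [-1.7, 0.8, 0.0]
opening: 0.451
```

```bash
python3 m.py w10.png;python3 t.py
```

```text
t 30.52 tcp [ 666.5 -120.6  109.3] yaw 81.43
[ 0.39  1.06 -0.57  1.5   0.72  0.81 -0.61]
tcp press frame [ 0.2 16. ]
green 2936 [-0.9 18.9] [17.4 39.4] 89.5 z [0.0731 0.0741 0.0751]
bed 2930 [ 0.2 15.9] [29.4 99.1] 89.2 z [0.0082 0.0092 0.0102]
-12 +plate [26.8 74.2] -plate [-41.4 -32.3]
-6 +plate [26.7 74.3] -plate [-41.  -32.5]
0 +plate [26.8 74.1] -plate [-40.9 -32.7]
6 +plate [26.7 74.1] -plate [-41.1 -32.6]
12 +plate [26.7 74.2] -plate [-40.9 -32.7]
green -15 [11.3 20.  27.4] green -10 [11.3 20.  27.2] green -5 [11.3 19.9 27.1] green 0 [11.2 19.8 27. ] green 5 [11.3 19.7 27.2] green 10 [11.2 19.8 27.1] green 15 [11.2 20.1 27.3] 
 x ext [-19.2  18. ] zt 0.0744
```

Emit:
carry_out --motion '[0.03,0.05,0.5,0,0,0,0,0,0.6,0,0,0,0,0,0.6,0,0,0,0,0,0.6,0,0,0,0,0,0.4,0,0,0,0,0,0.1,0,0,0,0,0,0,0,0,0]'

```text
clock: 31.45
tool_pos: [0.6672, -0.1204, 0.0817]
eef_rot: [0.758, 0.652, -0.001, -0.0]
contact_force: [0.3, -0.0, 0.3]
opening: 0.45
```

```bash
python3 m.py w11.png;python3 t.py; python3 -c "
from h import *
print(monitor.get_state()['contact_force'])"
```

```text
t 31.45 tcp [ 667.2 -120.4   81.7] yaw 81.43
[ 0.38  1.1  -0.55  1.5   0.74  0.77 -0.62]
tcp press frame [ 0.8 16.3]
blue 2714 [ -0.7 -18. ] [22.  39.4] 89.7 z [0.044  0.0448 0.0457]
green 2906 [-0.1 19.2] [17.7 39.7] 88.7 z [0.0456 0.0465 0.0474]
bed 941 [35.3 17.8] [24.2 28.6] 90.0 z [0.0082 0.0091 0.0101]
-12 +plate [20.7 74.1] -plate [-28.  -20.1]
-6 +plate [20.7 74.1] -plate [-28.2 -20.3]
0 +plate [20.6 74.1] -plate [-28.2 -20.3]
6 +plate [20.7 74.1] -plate [-28.2 -20.3]
12 +plate [20.5 74.2] -plate [-28.5 -20.3]
blue -15 [-27.5 -17.5  -8.5] blue -10 [-27.3 -17.6  -8.9] blue -5 [-27.2 -17.9  -8.8] blue 0 [-27.4 -18.1  -8.6] blue 5 [-27.7 -18.1  -8.8] blue 10 [-27.6 -17.4  -8.8] blue 15 [-27.4 -17.8  -9. ] 
 x ext [-18.9  18.2] zt 0.0453
green -15 [11.7 20.3 27.5] green -10 [11.7 20.6 27.6] green -5 [11.6 20.3 27.6] green 0 [11.5 20.1 27.6] green 5 [11.4 20.2 27.4] green 10 [11.6 20.7 27.5] green 15 [11.6 20.  27.5] 
 x ext [-18.5  18.7] zt 0.0468
[0.45484072 0.29815222 0.04570198]
```

Emit:
carry_out --motion '[0,0,0.1,0,0,0,0,0,0.05,0,0,0,0,0,0,0,0,0]'

```text
clock: 31.88
tool_pos: [0.6672, -0.1204, 0.0802]
eef_rot: [0.758, 0.652, -0.001, -0.0]
contact_force: [0.4, 0.2, -0.9]
opening: 0.452
```

Emit:
carry_out --motion '[0,0,0,0,0,0,0,0,0,0,0,0,0,0,0,0,0,0,0,0,-1,0,0,0,0,0,-3,0,0,0,0,0,-4,0,0,0,-2,0,-4,0,0,0,-4,0,0,0,0,0]' --hand 6

```text
clock: 32.88
tool_pos: [0.6612, -0.1772, 0.2055]
eef_rot: [0.757, 0.654, 0.003, 0.002]
contact_force: [0.1, -1.8, -0.6]
opening: 0.681
```

```bash
python3 m.py w12.png;python3 t.py;python3 - <<'E'
import cv2;f=cv2.imread('pics/w12.png');cv2.imwrite('pics/c2.png',cv2.resize(f[90:290,220:420],None,fx=3,fy=3,interpolation=cv2.INTER_CUBIC))
E
```

```text
t 32.88 tcp [ 661.2 -177.2  205.5] yaw 81.67
[ 0.51  0.95 -0.65  1.44  0.64  0.96 -0.45]
tcp press frame [  3.2 -40.7]
blue 1619 [-0.8  3. ] [38.5 62.7] 0.5 z [0.0439 0.0449 0.046 ]
green 1327 [-0.2 19.4] [38.3 30.1] 0.1 z [0.0439 0.0449 0.046 ]
bed 1873 [35.4 -0.5] [29.5 60.3] 1.4 z [0.0079 0.0091 0.0103]
-12 +plate [20.6 74.2] -plate [-40.5 -20.3]
-6 +plate [20.1 74.1] -plate [-40.5 -20.3]
0 +plate [20.1 73.9] -plate [-40.4 -20.3]
6 +plate [20.1 74.2] -plate [-40.5 -20.3]
12 +plate [20.2 74. ] -plate [-40.5 -20.3]
blue -15 [-27.4 -11.9   1.2] blue -10 [-27.3 -11.8   1.3] blue -5 [-27.2 -11.    1.2] blue 0 [-27.2 -12.7   1.3] blue 5 [-27.1 -11.9   1.3] blue 10 [-27.1 -12.1   1.3] blue 15 [-26.9 -12.6   1.4] 
 x ext [-18.4  18.2] zt 0.0454
green -15 [ 4.8 15.5 25.9] green -10 [ 4.7 15.5 26.6] green -5 [ 4.8 15.9 26.6] green 0 [ 5.2 16.2 26.6] green 5 [ 4.8 15.5 26.6] green 10 [ 4.8 15.9 26.6] green 15 [ 4.8 16.2 26.2] 
 x ext [-17.7  18.1] zt 0.0454
```

View pics/c2.png

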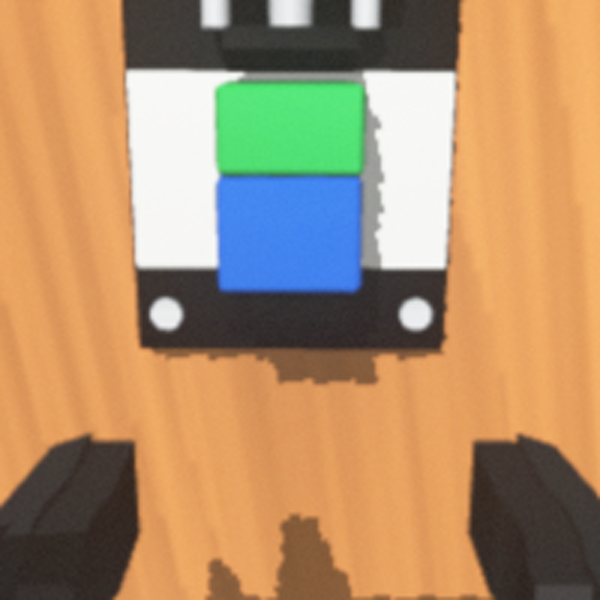

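Green (290,130) and blue (290,233) stand side by side in the gap, square, with tops at equal height. I measure the pair at about -28.3 to +28 mm. Now the yellow spare.

Emit:
carry_out --motion '[-3.2,-4.5,0,0,0,0,-3.2,-4.5,0,0,0,0,-3.2,-4.5,0,0,0,0,-3.2,-4.5,0,0,0,0,-3.1,-4.5,0,0,0,0,0,0,1,0,0,0.135,0,0,1,0,0,0.135,0,0,1,0,0,0.135]' --hand 7

```text
clock: 33.92
tool_pos: [0.4123, -0.3035, 0.171]
eef_rot: [0.875, 0.484, -0.001, 0.0]
contact_force: [0.2, -0.1, -0.2]
opening: 0.793
```

Run:
```python
from h import *
T,s,P=look();print(T['q'].round(2));near(P,(.415,-.302),.04,.0335,.042,'yellow')
M=R.from_quat(T['eef_rot']).as_matrix();print(M.round(4))
```

```text
t 33.92 tcp [ 412.3 -303.5  171. ] yaw 57.93
[ 0.83  0.79 -0.47  2.01  0.72  0.51 -0.73]
yellow 913 [ 415.7 -295. ] [15.5 38.2] 57.9 z50,95 [0.035 0.036]
[[ 0.5309  0.8474 -0.001 ]
 [ 0.8474 -0.5309 -0.0016]
 [-0.0019 -0.     -1.    ]]
```

Emit:
carry_out --motion '[0.9,-0.15,2.5,0,0,0,0,0,3,0,0,0,0,0,2.5,0,0,0,0,0,1.5,0,0,0,0,0,0.6,0,0,0,0,0,0,0,0,0]'

```text
clock: 34.72
tool_pos: [0.4157, -0.2949, 0.07]
eef_rot: [0.873, 0.487, -0.001, 0.0]
contact_force: [0.2, 0.6, 0.1]
opening: 0.792
```

Emit:
carry_out --motion '[0,0,0,0,0,0,0,0,0,0,0,0,0,0,0,0,0,0,0,0,0,0,0,0,0,0,0,0,0,0,0,0,0,0,0,0]' --hand 3.4

```text
clock: 35.48
tool_pos: [0.4156, -0.2952, 0.0701]
eef_rot: [0.874, 0.487, -0.001, 0.0]
contact_force: [-0.3, -0.7, 5.8]
opening: 0.453
```

Emit:
carry_out --motion '[0,0,-2.5,0,0,0,0,0,-4,0,0,0,0,0,-4.5,0,0,0,4.8,-0.1,0,0,0,0,4.8,-0.1,0,0,0,0,4.8,-0.1,0,0,0,0,4.8,-0.1,0,0,0,0,4.8,-0.1,0,0,0,0]'

```text
clock: 36.48
tool_pos: [0.5382, -0.0868, 0.179]
eef_rot: [0.874, 0.487, -0.001, -0.0]
contact_force: [0.4, -1.0, -0.1]
opening: 0.455
```

Emit:
carry_out --motion '[4.8,-0.1,0,0,0,0,4.8,-0.1,0,0,0,0,4.8,-0.2,0,0,0,0,4.9,-0.2,0,0,0,0,4.9,-0.2,0,0,0,0,0,0,0,0,0,-0.163,0,0,0,0,0,-0.163,0,0,0,0,0,-0.163]'

```text
clock: 37.48
tool_pos: [0.658, 0.1217, 0.1781]
eef_rot: [0.728, 0.686, -0.002, -0.0]
contact_force: [-1.0, 0.4, -0.8]
opening: 0.45
```

Emit:
carry_out --motion '[0,0,0,0,0,-0.163,0,0,0,0,0,-0.163,0,0,0,0,0,0,0,0,0,0,0,0]'

```text
clock: 37.98
tool_pos: [0.6582, 0.1217, 0.1785]
eef_rot: [0.61, 0.792, -0.001, -0.001]
contact_force: [0.6, 1.0, 0.5]
opening: 0.453
```

Run:
```python
from h import *
T,s,P=look('w13.png');print(T['q'].round(2));near(P,(.6586,.1233),.09,.012,.022,'grey');near(P,(.6586,.1233),.06,.002,.009,'floor')
print(R.from_quat(T['eef_rot']).as_matrix().round(4))
```

```text
t 37.98 tcp [658.2 121.7 178.5] yaw 104.78
[ 0.09  0.98 -0.69  1.5   0.72  0.93 -0.57]
grey 2391 [655.5 133.4] [120.6 100.1] 15.0 z50,95 [0.016 0.018]
floor 11874 [656.5 129.7] [111.2  95.4] 14.6 z50,95 [0.004 0.005]
[[-2.551e-01  9.669e-01 -2.300e-03]
 [ 9.669e-01  2.551e-01 -1.400e-03]
 [-7.000e-04 -2.600e-03 -1.000e+00]]
```

View pics/w13.png

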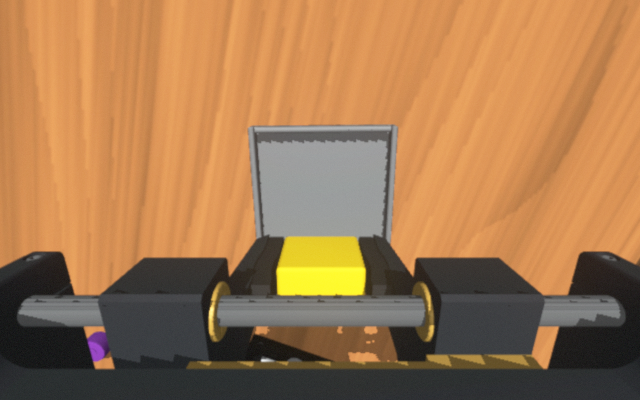

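The yellow spare is held at (320,265), lined up over the grey tray.

Emit:
carry_out --motion '[0.2,0,3,0,0,0,0,0,3,0,0,0,0,0,2.2,0,0,0,0,0,1.4,0,0,0,0,0,0.6,0,0,0,0,0,0,0,0,0]'

```text
clock: 38.78
tool_pos: [0.658, 0.1237, 0.0771]
eef_rot: [0.609, 0.793, -0.001, -0.0]
contact_force: [-0.8, 0.1, 0.4]
opening: 0.455
```

Emit:
carry_out --motion '[0,0,0.15,0,0,0,0,0,0,0,0,0,0,0,0,0,0,0]'

```text
clock: 39.15
tool_pos: [0.6579, 0.1236, 0.0758]
eef_rot: [0.609, 0.793, -0.001, -0.0]
contact_force: [0.1, -0.6, -0.8]
opening: 0.453
```

Emit:
carry_out --motion '[0,0,0,0,0,0,0,0,0,0,0,0,0,0,0,0,0,0,0,0,-1,0,0,0,0,0,-3,0,0,0,0,0,-5,0,0,0,0,0,-5,0,0,0,0,0,-5,0,0,0]' --hand 6

```text
clock: 40.15
tool_pos: [0.6579, 0.1239, 0.2678]
eef_rot: [0.609, 0.793, -0.001, -0.0]
contact_force: [0.6, -0.4, -0.4]
opening: 0.68
```

Emit:
carry_out --motion '[-4,-4,-1,0,0,0,-4,-4,-1,0,0,0,-4,-4,-1,0,0,0,-4,-4,0,0,0,0,-4,-4,0,0,0,0,0,0,0,0,0,0]'

```text
clock: 40.9
tool_pos: [0.5137, -0.1263, 0.2958]
eef_rot: [0.612, 0.79, -0.003, -0.0]
contact_force: [1.3, 1.0, 0.2]
opening: 0.677
```

Run:
```python
from h import *
T=monitor.get_state();print(T['clock'],T['tool_pos'])
s=snapshot('top');P=pts(s);save(s,'top2.png',(130,90,520,290),2)
near(P,(.588,-.355),.045,.02,.05,'wheel');near(P,(.613,.366),.045,.014,.04,'bush');near(P,(.658,.122),.045,.03,.06,'yellow')
near(P,(.627,.002),.07,.014,.04,'axle')
s=snapshot('scene');save(s,'scene2.png',(100,130,520,330),1.9)
```

```text
40.9 [ 0.51374052 -0.12625467  0.2958445 ]Traceback (most recent call last):
  File "<stdin>", line 4, in <module>
  File "h.py", line 29, in near
    k=big(k);rc(n,P[k]);return k
  File "h.py", line 21, in big
    n,l,st,_=cv2.connectedComponentsWithStats(k);return l==1+np.argmax(st[1:,4])
                                                             ~~~~~~~~~^^^^^^^^^^
    return _wrapfunc(a, 'argmax', axis=axis, out=out, **kwds)
    return bound(*args, **kwds)
ValueError: attempt to get argmax of an empty sequence
```

View pics/top2.png

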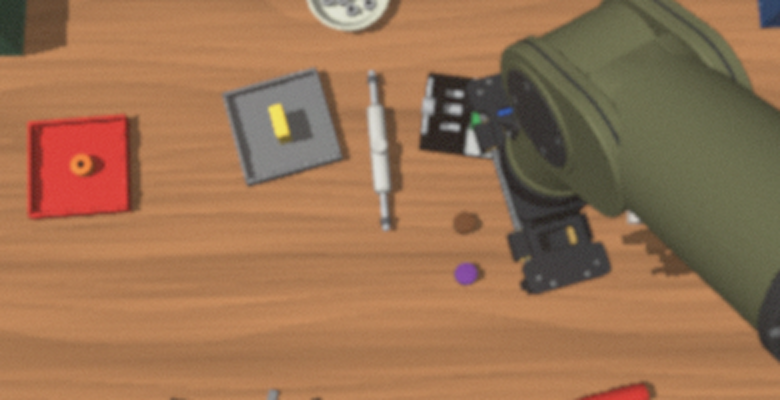

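The bushing is in the red tray (82,163), yellow is in the grey tray (279,122), and the axle is where it was. The arm hides the wheel, so I'll move it aside and check once more.

Emit:
carry_out --motion '[5,-2,-0.5,0,0,0,5,-2,-0.5,0,0,0,5,-2,0,0,0,0,5,0,0,0,0,0,5,0,0,0,0,0,5,0,0,0,0,0,5,0,0,0,0,0,0,0,0,0,0,0]'

```text
clock: 41.95
tool_pos: [0.3666, 0.2083, 0.307]
eef_rot: [0.605, 0.796, 0.002, -0.001]
contact_force: [-0.4, -0.5, 0.2]
opening: 0.681
```

Run:
```python
from h import *
T=monitor.get_state();print(T['clock'],T['tool_pos'])
s=snapshot('top');P=pts(s);save(s,'top3.png',(130,90,520,290),2)
for a in [((.588,-.358),.045,.02,.05,'wheel'),((.613,.363),.045,.014,.04,'bush'),((.658,.12),.045,.03,.06,'yellow'),((.627,.0),.07,.014,.04,'axle')]:
    try: near(P,*a)
    except Exception as e: print(a[-1],'hidden')
```

```text
41.95 [0.36663192 0.20830465 0.30704355]
wheel 423 [ 590.1 -358.5] [51.2 52.1] 41.8 z50,95 [0.035 0.039]
bush 91 [613.2 359.8] [23.4 23.8] 0.0 z50,95 [0.02  0.023]
yellow 114 [657.7 120.6] [39.7 16. ] 15.1 z50,95 [0.04  0.043]
axle 359 [626.8   2.2] [108.4  19.9] 4.2 z50,95 [0.024 0.031]
```

View pics/top3.png

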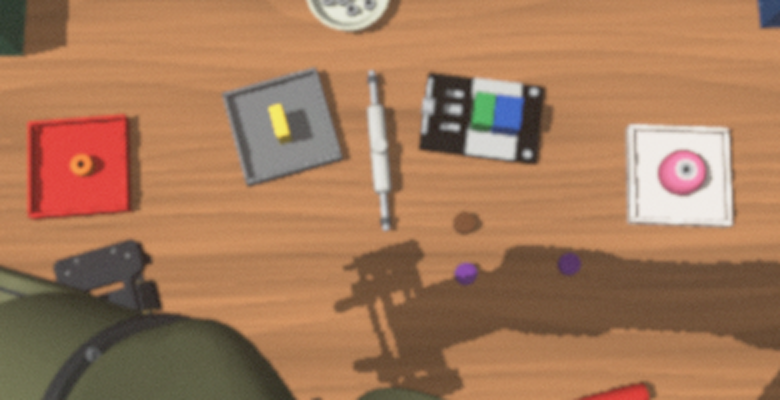

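Everything is placed: wheel (683,171), bushing (82,163), yellow (279,122), and green and blue in the press at about (497,112). The axle and the look-alikes are untouched, so I'm handing in.

```bash
python3 -c "
from h import *
print(workorder.finish_job())"
```

```text
the job is handed in; nothing more can be done
None
```

The job is done and handed in at about 42 s of the 123 s allowed. Everything was placed in the order asked:

- **Wheel:** it lies flat in the white tray, near the middle.
- **Bushing:** the orange one is in the red tray. The purple and brown look-alikes were left alone.
- **Packers in the press:** blue (32 mm) and green (24 mm) stand side by side in the 60 mm gap. They run from about -28.3 to +28 mm, a few tenths of a millimetre apart. Both tops are at the same height, so they are down on the bed, and I felt no contact force going in.
- **Spare packer:** yellow stands in the grey tray.
- **Axle:** it has not moved; its position matched the first picture to within about 0.1 mm.

**Checks that disagreed:**
- The top camera read about 3.5 mm off the wrist camera in y. I trusted the wrist camera for all placing.
- On the first grasp of the green packer the arm stopped about 1 cm high and tilted about 1°. I let go, straightened the tool and gripped again before lifting.

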